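# Fit and load the charging-coil cartridge

## Robot

A 7-joint arm with a two-finger parallel gripper is mounted at the origin on a cart in front of the work surface, level with it; the furniture and walls round the work are solid. World frame = base frame: x ahead of the robot, y to its left, z up, the work surface at z = 0. Lengths are in m, angles in rad, forces in N, time in s.
With the tool pointing down it reaches from about 0.425 to 0.925 m from the base axis. Payload 6.8 kg.
Tool frame: the origin (TCP) lies at the very end of the fingers, on their centre line; the grasp point (between the pads) lies 19 mm behind it; z points along the fingers, y is the line along which they close (so a half turn about z gives the same grasp; the last joint's range is limited). The gripper opens to 85 mm and grips with 20 to 120 N. Pads are 22 mm wide; open, the fingers measure 114 mm over their backs; the gripper's body (76 mm by 85 mm) begins 54 mm behind the grasp point. The pads swing forward as they close: fully open they stand 13 mm farther back than shut.
Start: joints at [-1.444, 0.477, 0.022, 1.555, -0.011, 1.109, -0.083], TCP at [0.157, 0.656, 0.231] pointing down, gripper open.
Joint ranges: [-2.96, 2.96], [-0.34, 2.1], [-1.41, 1.46], [0.24, 2.44], [-1.37, 4.51], [0.17, 1.92], [-2.96, 2.96]. Speed limits (rad/s): [2.39, 2.39, 3.14, 3.14, 3.14, 3.14, 3.14].

## Interface

Orientations are given as a unit quaternion [w, x, y, z].
In Python, from station import bot gives the robot as it stands.
- The arm moves only by the tool jog_arm, never from a script. Its argument "motion" is a list of rows, each a list of 7 numbers: the turn, a rotation vector about the tool's x, y, z in rad, then the shift along the tool's x, y, z in mm, then the finger opening in mm, from 0 to 85.4. A call has 1 to 10 rows; each row is the pose to reach, as a shift and turn from the pose commanded when the call began, along the tool's axes at that moment; what a row does not reach only later rows make up. A row lasts 1/8 s, in which the tool goes at most 62.5 mm and 10.7 degrees, less where a joint would pass 70% of its speed; a pose out of reach is approached as far as the arm can. A call with a gripper value outside its range is refused whole. The fingers move at their own pace and stop on an object; "grip_force" is the grip in N (left out, the last holds). Time passes only in rows, so rows that repeat a pose let the fingers close. It gives the time, the measured TCP pose, the force, the opening and the grip force at its end, in the units of the state.
- bot.get_obs(): the state, without advancing time (a new reading comes with each control period).
- bot.read_camera(name): name is "scene" or "top" or "wrist"; returns a dict with "pixels" (480x640x3 uint8, red, green, blue), "camera_matrix" (3x3 intrinsics, pixels), "T" (4x4, takes a point from camera to world coordinates); the wrist camera has in their place "tool_from_camera" (4x4, takes a point from camera to tool coordinates, whose origin is the TCP and whose axes are the flange's). Camera axes: x right, y down, z forward; pixel columns grow to the right and rows downward; lengths in m; the calibration is good to about 2 mm. A picture is of the moment at which its call begins: read the wrist's pose just before it. There is no depth.
- bot.hand_in(): hands the job in; it is judged then, once.
Trained networks look in a picture, given as the dict that the camera call returned (one of the last four; its "shot" number tells which), for a name from the list of things; names that differ only in an ending like _2 or _b are one class to them, and where a whole thing is asked for, a point or a joint stands for the part that bears it (a point fixed in the world has none). Each returns a list of dicts, best first, with "score" (0 to 1); they miss things now and then, are a little off and sometimes report something else, mostly with a low value. They report only what shows in the picture. A call takes as long as a camera call. They do not tell look-alikes from the thing itself.
- bot.spot_in(thing, picture): "xy" ([column, row] in pixels, amid what is visible of it).
- bot.tip_of(thing, picture): "xy" ([column, row] in pixels: a listed point, or the origin of a listed thing).
The state is a dict: "t": time; "q": joint angles; "joint_vel": joint speeds; "joint_torque": joint torques, N m; "eef_pos": TCP position; "tool_rot": TCP orientation; "contact_force": force on the tool from outside, world axes, zero at the start; "torque": the same for the moment, N m; "gripper_width": opening from 0.0 (shut) to 1.0 (fully open); "grasp_force": force on a finger pad.
Only numpy, scipy, OpenCV 4.12 (cv2) and the standard library are available. Lean on these libraries where they do the work, as an engineer would, in place of code of your own. Each camera call takes 0.05 s, during which the arm holds its last target. There are 200 camera calls.

## Task

Of the three look-alike cartridges only one fits the feeder dock: try them one after another until you find the one that sinks fully home in it, and leave the other two standing upright on the bench, clear of the dock. Then load every charging coil on the bench into the docked cartridge, pressing each one down against its spring until it stays under both yellow catches. Leave the screwdriver, the screw dish and the jar where they are.

Things in the scene. Friction and masses are not known exactly. Their poses are not given: they have to be found in the camera images.
- cartridge_a: one of three look-alike cartridges: black skirt 26 mm high, two blue end plates, four steel posts, yellow catches; 75 mm high, 0.3 kg. Skirts measure 64 x 84, 69 x 79 and 74 x 74 mm (local x by y); which has which is not told: only trying shows what fits. Origin: centre of the flat underside; z up, x across the blue plates. Inside, 4 posts guide a round shaft on the z axis
- cartridge_a_grip (a point): middle of the carrying grip of that cartridge, 48 mm above its underside: the outer faces of the blue end plates, 62 mm apart along local x, each 30 mm wide in y, from 26 mm (top of skirt) to 68 mm above the underside
- cartridge_a_catch (a point): on the shaft's axis, level with the flat undersides of the two yellow catches (x sides), 54 mm above the underside. Shaft 50.4 mm wide, flared top 67 to 74 mm high; open for 30 mm on both y sides for fingers. A coil laid in first rests on the sloping catches, underside 7 mm above this point; press its top (6 to 15 N) to 2 mm or more below this point, and it stays under the catches
- cartridge_a_follower (a joint): white spring follower under the coils: 0 up at the catches, grows to 0.044 m as pushed down; spring 2 N at top, 5 N with four coils. Each coil caught adds 0.010 m; each goes in on top of the last
- cartridge_b: one of three look-alike cartridges: black skirt 26 mm high, two blue end plates, four steel posts, yellow catches; 75 mm high, 0.3 kg. Skirts measure 64 x 84, 69 x 79 and 74 x 74 mm (local x by y); which has which is not told: only trying shows what fits. Origin: centre of the flat underside; z up, x across the blue plates. Inside, 4 posts guide a round shaft on the z axis
- cartridge_b_grip (a point): middle of the carrying grip of that cartridge, 48 mm above its underside: the outer faces of the blue end plates, 62 mm apart along local x, each 30 mm wide in y, from 26 mm (top of skirt) to 68 mm above the underside
- cartridge_b_catch (a point): on the shaft's axis, level with the flat undersides of the two yellow catches (x sides), 54 mm above the underside. Shaft 50.4 mm wide, flared top 67 to 74 mm high; open for 30 mm on both y sides for fingers. A coil laid in first rests on the sloping catches, underside 7 mm above this point; press its top (6 to 15 N) to 2 mm or more below this point, and it stays under the catches
- cartridge_b_follower (a joint): white spring follower under the coils: 0 up at the catches, grows to 0.044 m as pushed down; spring 2 N at top, 5 N with four coils. Each coil caught adds 0.010 m; each goes in on top of the last
- cartridge_c: one of three look-alike cartridges: black skirt 26 mm high, two blue end plates, four steel posts, yellow catches; 75 mm high, 0.3 kg. Skirts measure 64 x 84, 69 x 79 and 74 x 74 mm (local x by y); which has which is not told: only trying shows what fits. Origin: centre of the flat underside; z up, x across the blue plates. Inside, 4 posts guide a round shaft on the z axis
- cartridge_c_grip (a point): middle of the carrying grip of that cartridge, 48 mm above its underside: the outer faces of the blue end plates, 62 mm apart along local x, each 30 mm wide in y, from 26 mm (top of skirt) to 68 mm above the underside
- cartridge_c_catch (a point): on the shaft's axis, level with the flat undersides of the two yellow catches (x sides), 54 mm above the underside. Shaft 50.4 mm wide, flared top 67 to 74 mm high; open for 30 mm on both y sides for fingers. A coil laid in first rests on the sloping catches, underside 7 mm above this point; press its top (6 to 15 N) to 2 mm or more below this point, and it stays under the catches
- cartridge_c_follower (a joint): white spring follower under the coils: 0 up at the catches, grows to 0.044 m as pushed down; spring 2 N at top, 5 N with four coils. Each coil caught adds 0.010 m; each goes in on top of the last
- dock_p: one of three look-alike docks; just one is present (others read None). Heavy (2 kg) aluminium socket standing on the bench, bevelled rim 30 mm high, floor 5 mm up. Origin: centre of underside, z up. Pocket 3 mm longer and wider than the skirt of the one cartridge that fits, local x along dock x either way round; home: its underside on the floor. The others stay on the rim, over 15 mm higher
- dock_q: one of three look-alike docks; just one is present (others read None). Heavy (2 kg) aluminium socket standing on the bench, bevelled rim 30 mm high, floor 5 mm up. Origin: centre of underside, z up. Pocket 3 mm longer and wider than the skirt of the one cartridge that fits, local x along dock x either way round; home: its underside on the floor. The others stay on the rim, over 15 mm higher
- dock_r: one of three look-alike docks; just one is present (others read None). Heavy (2 kg) aluminium socket standing on the bench, bevelled rim 30 mm high, floor 5 mm up. Origin: centre of underside, z up. Pocket 3 mm longer and wider than the skirt of the one cartridge that fits, local x along dock x either way round; home: its underside on the floor. The others stay on the rim, over 15 mm higher
- coil_1: round wireless-charging coil module: white disc, 48 mm diameter, 10 mm thick, copper rings on top; origin at its centre (5 mm above the bench or the 3 mm cutting mat it lies on), z along its axis. 3 or 4 of the four are present; an absent one reads None. About 30 g
- coil_2: round wireless-charging coil module: white disc, 48 mm diameter, 10 mm thick, copper rings on top; origin at its centre (5 mm above the bench or the 3 mm cutting mat it lies on), z along its axis. 3 or 4 of the four are present; an absent one reads None. About 30 g
- coil_3: round wireless-charging coil module: white disc, 48 mm diameter, 10 mm thick, copper rings on top; origin at its centre (5 mm above the bench or the 3 mm cutting mat it lies on), z along its axis. 3 or 4 of the four are present; an absent one reads None. About 30 g
- coil_4: round wireless-charging coil module: white disc, 48 mm diameter, 10 mm thick, copper rings on top; origin at its centre (5 mm above the bench or the 3 mm cutting mat it lies on), z along its axis. 3 or 4 of the four are present; an absent one reads None. About 30 g
- driver_blue: bystander: blue precision screwdriver, 149 x 13 mm, lying on the bench; origin at its middle underneath
- screw_dish: bystander: clear round dish of tiny screws, 47 mm across, 10 mm high; origin at the centre of its underside
- cream_jar: bystander: shallow white jar, 33 mm across, 12 mm high; origin at the centre of its underside
Not all that is in view belongs to the job. What is shaped like the coil_3 but black is not meant.

How it is judged:
By the outcome, as a careful person would: the job done as asked, in the order asked, and still so for the second after the job is handed in, with the robot touching nothing.
Of dock_p, dock_q, dock_r only 1 to 1 are there at a start; the rules pass over those that are not, and their reading is None.
Of coil_1, coil_2, coil_3, coil_4 only 3 to 4 are there at a start; the rules pass over those that are not, and their reading is None.
At some moment in a run one of coil_1, coil_2, coil_3, coil_4 may be knocked a few centimetres aside while the robot is not near it.
It also fails if it takes over 210 s, if anything falls off the work surface, if the arm or the gripper's body presses on something with over 40 N, if the wrist force passes 120 N, or if a joint passes its speed limit or range.

## Working session

There is one attempt and no reset: what is moved stays moved. The work goes in short steps, Python scripts to look and compute and a tool call to move; the robot and the scene stay as the last step left them, time stands still between calls to the robot, and variables do not carry over. Pictures are saved under pics/ and viewed, at most 14 in all, crops included, and the job is handed in when it is done.

Besides the shell and the picture viewer there is one more tool, called by a JSON object that holds its "fn" and its "kwargs". jog_arm: Moves the arm, as the interface text tells. Its arguments: {"type":"object","properties":{"motion":{"type":"array"},"grip_force":{"type":"number"}},"required":["motion"]}

```bash
mkdir -p pics; ls; cat > h.py <<'E'
import numpy as np, cv2
from station import bot
from scipy.spatial.transform import Rotation as R
def ray(px,p,z,obs=None):
    K=np.array(p["camera_matrix"])
    T=np.array(p["T"]) if "T" in p else tool(obs)@np.array(p["tool_from_camera"])
    d=T[:3,:3]@np.linalg.solve(K,[px[0],px[1],1]); o=T[:3,3]
    return o+d*(z-o[2])/d[2]
def tool(o):
    w,x,y,z=o["tool_rot"]; T=np.eye(4); T[:3,:3]=R.from_quat([x,y,z,w]).as_matrix(); T[:3,3]=o["eef_pos"]; return T
def proj(P,p,obs=None):
    T=np.array(p["T"]) if "T" in p else tool(obs)@np.array(p["tool_from_camera"])
    c=np.linalg.inv(T)@np.append(P,1); u=np.array(p["camera_matrix"])@c[:3]; return u[:2]/u[2]
def save(p,n): cv2.imwrite("pics/"+n,cv2.cvtColor(p["pixels"],cv2.COLOR_RGB2BGR))
E
python3 - <<'E'
from h import *
o=bot.get_obs(); print(o)
for c in ["top","scene"]:
    p=bot.read_camera(c); save(p,c+"0.png"); print(c,np.round(p["T"],3).tolist(),np.round(p["camera_matrix"],0).tolist())
    for n,z in [("cartridge_a",0),("cartridge_a_grip",.048),("cartridge_a_catch",.054),("dock_p",0),("coil_1",.006),("driver_blue",0),("screw_dish",0),("cream_jar",0)]:
        for d in bot.tip_of(n,p):
            print(n,round(d["score"],2),np.round(d["xy"]),np.round(ray(d["xy"],p,z),3))
E
```

```text
pics
{'t': 0.0, 'q': array([-1.44409647,  0.47776064,  0.02235137,  1.55645299, -0.01148372,
        1.10927001, -0.08310235]), 'joint_vel': array([ 1.13571687e-03, -3.06608986e-04, -2.20212702e-04,  4.36038567e-04,
       -5.87234728e-04, -8.24638551e-05, -6.33245200e-05]), 'joint_torque': array([-1.26294012e-04, -5.96450007e+01,  1.60796966e+00, -2.81207621e+01,
        1.24441463e-02,  9.29964735e-03,  8.49586002e-06]), 'eef_pos': array([0.15692776, 0.65590748, 0.23035174]), 'tool_rot': array([-2.86403809e-05,  1.17122359e-01,  9.93117101e-01, -8.80846422e-04]), 'contact_force': array([ 0.26373543, -0.5428662 ,  0.31146021]), 'torque': array([-0.05170599,  0.01382487,  0.01967273]), 'grasp_force': 0.0, 'gripper_width': 1.001986942344649}
top [[0.109, -0.973, 0.202, 0.325], [-0.994, -0.107, 0.017, 0.006], [0.005, -0.203, -0.979, 1.009], [0.0, 0.0, 0.0, 1.0]] [[495.0, 0.0, 322.0], [0.0, 495.0, 240.0], [0.0, 0.0, 1.0]]
cartridge_a 0.81 [257. 169.] [0.672 0.179 0.   ]
cartridge_a 0.77 [304. 293.] [0.421 0.048 0.   ]
cartridge_a 0.73 [446. 227.] [ 0.59  -0.232  0.   ]
cartridge_a 0.63 
[... 1402 characters left out ...]
dock_p 0.64 [328. 256.] [0.502 0.002 0.   ]
dock_p 0.2 [384. 208.] [ 0.698 -0.327  0.   ]
coil_1 0.86 [240. 308.] [0.382 0.283 0.006]
coil_1 0.69 [286. 325.] [0.285 0.231 0.006]
coil_1 0.66 [355. 233.] [ 0.57  -0.123  0.006]
coil_1 0.64 [414. 233.] [ 0.492 -0.264  0.006]
coil_1 0.58 [308. 304.] [0.328 0.159 0.006]
coil_1 0.57 [373. 249.] [ 0.464 -0.105  0.006]
coil_1 0.52 [188. 252.] [0.683 0.296 0.006]
coil_1 0.42 [331. 217.] [ 0.703 -0.131  0.006]
driver_blue 0.48 [280. 224.] [0.744 0.014 0.   ]
screw_dish 0.7 [328. 218.] [ 0.718 -0.131  0.   ]
screw_dish 0.19 [328. 272.] [0.431 0.049 0.   ]
cream_jar 0.73 [329. 254.] [ 0.51  -0.004  0.   ]
cream_jar 0.57 [362. 214.] [ 0.689 -0.235  0.   ]
```

View pics/top0.png

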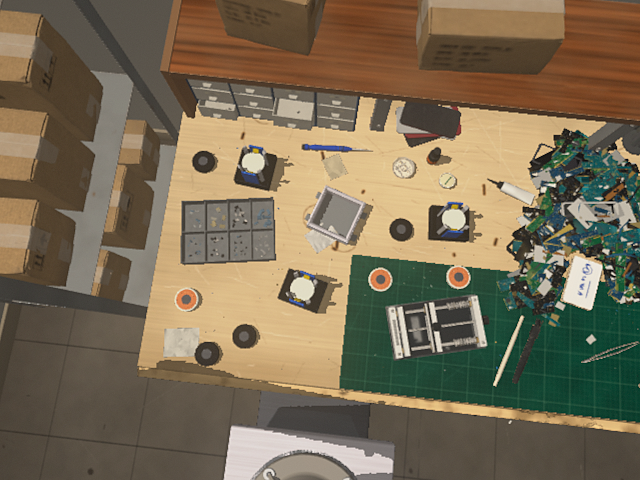

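View pics/scene0.png

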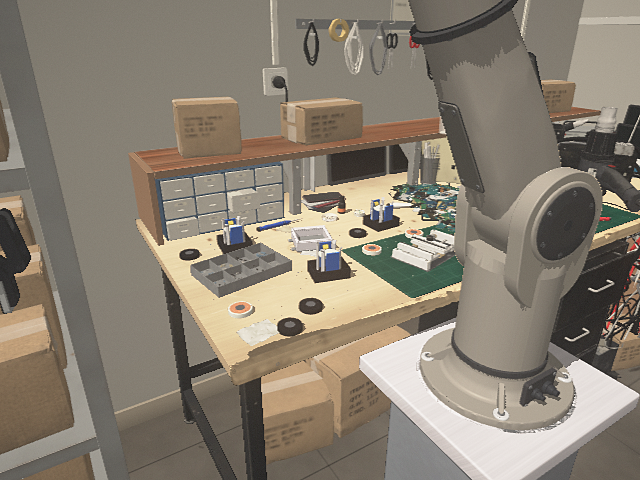

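The picture shows three white/copper coils, at top-view px (380,279), (458,277) and (187,299). The look-alikes to leave are the black discs at (204,161), (401,229), (245,336) and (207,353). The jar is at (447,181) and the dish at (404,168). The cartridges are at (256,165), (303,290) and (452,222), and the dock is at (336,214). Next I'll make metric close crops, rectified at skirt and rim height.

```bash
python3 - <<'E'
from h import *
p=bot.read_camera("top"); 
im=cv2.cvtColor(p["pixels"],cv2.COLOR_RGB2BGR)
def rect(cx,cy,z,s=.065,n=260):
    # image: up = +x, left = +y
    W=[(cx+s,cy+s,z),(cx+s,cy-s,z),(cx-s,cy-s,z),(cx-s,cy+s,z)]
    src=np.float32([proj(w,p) for w in W]); dst=np.float32([[0,0],[n,0],[n,n],[0,n]])
    q=cv2.warpPerspective(im,cv2.getPerspectiveTransform(src,dst),(n,n),flags=cv2.INTER_CUBIC)
    for k in range(0,n,40): cv2.line(q,(k,0),(k,4),(0,0,255)); cv2.line(q,(0,k),(4,k),(0,0,255))
    return q
L=[(.67,.18,.026),(.425,.048,.026),(.60,-.235,.026),(.595,-.005,.03),(.481,-.18,.006),(.38,.273,.006)]
t=[rect(*l) if i!=4 else rect(*l,s=.13) for i,l in enumerate(L)]
cv2.imwrite("pics/grid.png",np.vstack([np.hstack(t[:3]),np.hstack(t[3:])]))
E
```

```text
(no output)
```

View pics/grid.png

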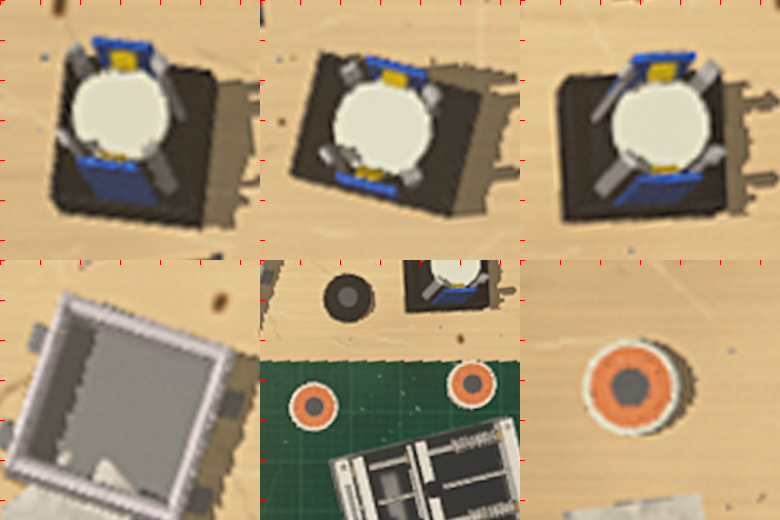

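Measured skirts: the left one at (0.67,0.18) is about 74x74, the near one about 84x64, and the right one about 79x69. The dock looks nearly square. The crops also confirm the three white/copper coils. Next I'll take a closer look at the dock with the wrist camera.

```bash
cat >> h.py <<'E'
def go(x,y,z,yaw=None,q=True):
    """row (turn, shift mm) to bring the TCP to x,y,z with tool y at world angle yaw (deg, mod 180), pointing down"""
    T=tool(bot.get_obs()); cur=np.degrees(np.arctan2(T[1,1],T[0,1]))
    if yaw is None: yaw=cur
    d=(yaw-cur+90)%180-90; a=np.radians(cur+d)
    yv=np.array([np.cos(a),np.sin(a),0]); zv=np.array([0,0,-1.]); Rg=np.c_[np.cross(yv,zv),yv,zv]
    r=R.from_matrix(T[:3,:3].T@Rg).as_rotvec(); s=T[:3,:3].T@(np.array([x,y,z])-T[:3,3])*1000
    print("row",np.round(r,3).tolist(),np.round(s,1).tolist()); return np.r_[r,s]
E
python3 - <<'E'
from h import *
p=bot.read_camera("wrist"); print(np.round(p["tool_from_camera"],3).tolist(),np.round(p["camera_matrix"]).tolist())
go(.56,0,.30,0)
E
```

```text
[[0.001, -0.955, -0.298, 0.076], [1.0, 0.0, 0.001, 0.001], [-0.001, -0.298, 0.955, -0.141], [0.0, 0.0, 0.0, 1.0]] [[391.0, 0.0, 315.0], [0.0, 391.0, 239.0], [0.0, 0.0, 1.0]]
row [0.0, -0.0, 1.336] [-544.7, -544.7, -68.7]
```

{"fn": "jog_arm", "kwargs": {"motion": [[0, 0, 0.15, -62, -62, -8, 85], [0, 0, 0.3, -124, -124, -16, 85], [0, 0, 0.45, -186, -186, -20, 85], [0, 0, 0.6, -248, -248, -20, 85], [0, 0, 0.75, -310, -310, -20, 85], [0, 0, 0.9, -372, -372, -20, 85], [0, 0, 1.05, -434, -434, -20, 85], [0, 0, 1.2, -496, -496, -20, 85], [0, 0, 1.336, -545, -545, -20, 85], [0, 0, 1.336, -545, -545, 0, 85]]}}

```text
t: 2.25
eef_pos: [0.4847, 0.1232, 0.2457]
tool_rot: [0.0, 0.707, 0.707, 0.001]
contact_force: [0.6, 2.0, -0.1]
gripper_width: 0.994
grasp_force: 0.0
```

{"fn": "jog_arm", "kwargs": {"motion": [[0, 0, 0, 0, 0, 0, 85], [0, 0, 0, 0, 0, 0, 85]]}}

```text
t: 2.5
eef_pos: [0.4833, 0.1251, 0.2449]
tool_rot: [-0.0, 0.707, 0.707, 0.0]
contact_force: [-0.1, 0.4, 0.5]
gripper_width: 0.992
grasp_force: 0.0
```

```bash
python3 - <<'E'
from h import *
o=bot.get_obs(); print(o["t"],o["eef_pos"],o["tool_rot"]); p=bot.read_camera("wrist"); save(p,"w1.png")
np.savez("w1",T=tool(o),pix=p["pixels"])
for n,z in [("dock_p",0),("cartridge_a",0),("cartridge_a_catch",.054),("cartridge_a_grip",.048),("coil_1",.011)]:
    for d in bot.tip_of(n,p): print(n,round(d["score"],2),np.round(d["xy"]),np.round(ray(d["xy"],p,z,o),4))
E
```

```text
2.5 [0.48333844 0.1250505  0.24490102] [-2.30586529e-04  7.07202913e-01  7.07010598e-01  4.77308808e-05]
dock_p 0.68 [405. 308.] [0.583  0.0031 0.    ]
cartridge_a 0.77 [258. 261.] [0.4238 0.0571 0.    ]
cartridge_a 0.75 [506. 139.] [0.667  0.1824 0.    ]
cartridge_a_catch 0.83 [541. 144.] [0.6706 0.1806 0.054 ]
cartridge_a_grip 0.76 [534. 140.] [0.6675 0.1839 0.048 ]
cartridge_a_grip 0.71 [248. 285.] [0.4213 0.0512 0.048 ]
coil_1 0.88 [150. 164.] [0.3278 0.1597 0.011 ]
coil_1 0.87 [88. 91.] [0.2804 0.2245 0.011 ]
coil_1 0.86 [296. 393.] [ 0.4623 -0.0996  0.011 ]
coil_1 0.82 [192.  19.] [0.3786 0.2817 0.011 ]
coil_1 0.81 [536.   2.] [0.6712 0.2949 0.011 ]
```

View pics/w1.png

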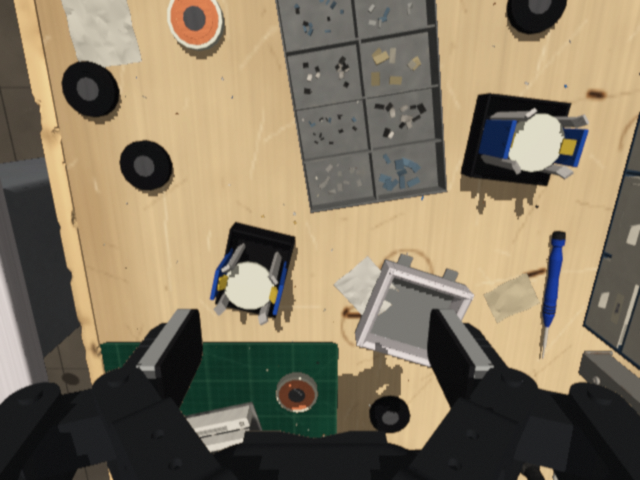

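```bash
cat >> h.py <<'E'
def rect(p,o,cx,cy,z,s,n):
    W=[(cx+s,cy+s,z),(cx+s,cy-s,z),(cx-s,cy-s,z),(cx-s,cy+s,z)]
    src=np.float32([proj(w,p,o) for w in W]); dst=np.float32([[0,0],[n,0],[n,n],[0,n]])
    q=cv2.warpPerspective(cv2.cvtColor(p["pixels"],cv2.COLOR_RGB2BGR),cv2.getPerspectiveTransform(src,dst),(n,n),flags=cv2.INTER_CUBIC)
    for k in range(0,n,50): cv2.line(q,(k,0),(k,6),(0,0,255)); cv2.line(q,(0,k),(6,k),(0,0,255))
    return q
E
python3 - <<'E'
from h import *
o=bot.get_obs(); p=bot.read_camera("wrist")
cv2.imwrite("pics/r1.png",np.hstack([rect(p,o,.59,0,.03,.065,400),rect(p,o,.67,.18,.026,.065,400)]))
E
```

```text
(no output)
```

View pics/r1.png

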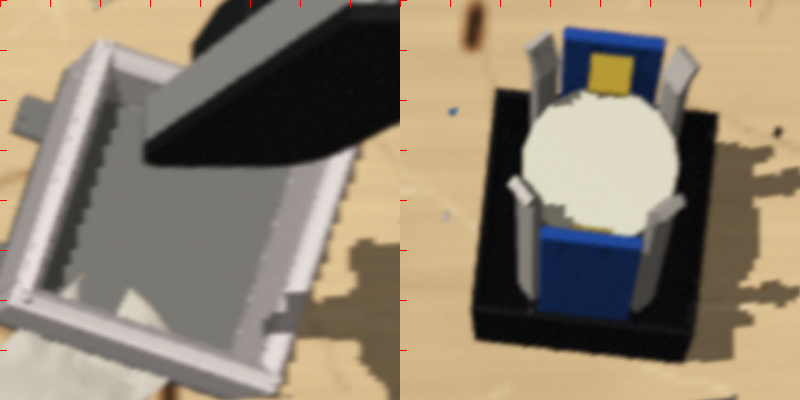

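The dock pocket is square (outer rim about 92 x 92 mm), centred near (0.584, 0.003) with axes at −19°. The 74x74 cartridge at (0.668, 0.182), x-axis at −6°, is therefore the first to try.

```bash
python3 - <<'E'
from h import *
go(.668,.182,.13,-6)
E
```

```text
row [-0.0, -0.0, 0.106] [56.2, 184.9, 115.0]
```

{"fn": "jog_arm", "kwargs": {"motion": [[0, 0, 0.05, 20, 60, 35, 85], [0, 0, 0.1, 40, 120, 70, 85], [0, 0, 0.106, 56, 185, 90, 85], [0, 0, 0.106, 56, 185, 100, 85], [0, 0, 0.106, 56, 185, 115, 85], [0, 0, 0.106, 56, 185, 115, 85], [0, 0, 0.106, 56, 185, 115, 85]]}}

```text
t: 3.72
eef_pos: [0.668, 0.1805, 0.1309]
tool_rot: [-0.0, 0.744, 0.669, 0.0]
contact_force: [-0.8, 0.2, 0.2]
gripper_width: 0.993
grasp_force: 0.0
```

```bash
python3 - <<'E'
from h import *
o=bot.get_obs(); print(o["eef_pos"]); p=bot.read_camera("wrist"); save(p,"w2.png")
for n,z in [("cartridge_a",0),("cartridge_a_catch",.054),("cartridge_a_grip",.048)]:
    for d in bot.tip_of(n,p): print(n,round(d["score"],2),np.round(d["xy"]),np.round(ray(d["xy"],p,z,o),4))
cv2.imwrite("pics/r2.png",np.hstack([rect(p,o,.668,.182,.026,.06,400),rect(p,o,.668,.182,.068,.06,400)]))
go(.668,.182,.031,-6)
E
```

```text
[0.66796776 0.18054259 0.13092356]
cartridge_a 0.84 [314. 225.] [0.6682 0.1829 0.    ]
cartridge_a_catch 0.72 [315. 225.] [0.6706 0.1977 0.054 ]
cartridge_a_grip 0.69 [313. 244.] [0.668  0.1842 0.048 ]
row [0.001, -0.001, -0.001] [1.0, -0.8, 100.1]
```

View pics/r2.png

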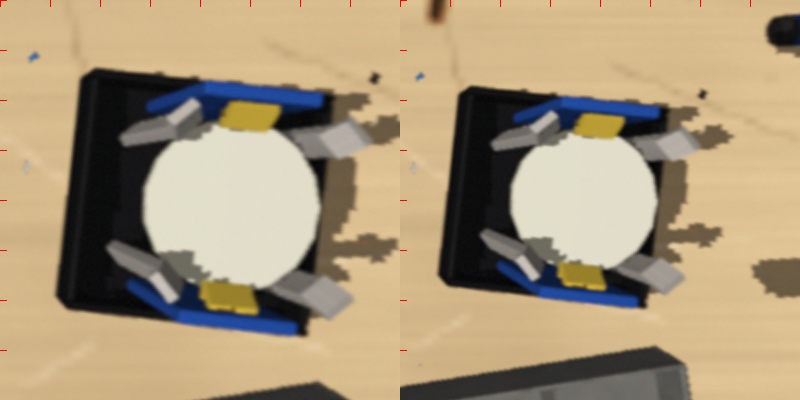

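The cartridge is centred under the tool: plate edges at rectified (610,102) and (590,302), angle −5.7°. Next: descend and grip.

{"fn": "jog_arm", "kwargs": {"motion": [[0, 0, 0, 1, 0, 50, 85], [0, 0, 0, 1, 0, 90, 85], [0, 0, 0, 1, 0, 100, 85], [0, 0, 0, 1, 0, 100, 85], [0, 0, 0, 1, 0, 100, 55], [0, 0, 0, 1, 0, 100, 55], [0, 0, 0, 1, 0, 100, 55], [0, 0, 0, 1, 0, 100, 55]], "grip_force": 60}}

```text
t: 4.92
eef_pos: [0.67, 0.182, 0.0322]
tool_rot: [0.0, 0.744, 0.669, 0.001]
contact_force: [-1.1, 0.3, 6.3]
gripper_width: 0.717
grasp_force: 67.5
```

{"fn": "jog_arm", "kwargs": {"motion": [[0, 0, 0, 0, 0, 0, 55], [0, 0, 0, 0, 0, -30, 55], [0, 0, 0, 0, 0, -80, 55], [0, 0, 0, 0, 0, -80, 55]]}}

```text
t: 5.42
eef_pos: [0.6719, 0.182, 0.1151]
tool_rot: [0.002, 0.744, 0.669, 0.004]
contact_force: [0.2, 0.2, -3.2]
gripper_width: 0.713
grasp_force: 67.1
```

```bash
python3 - <<'E'
from h import *
o=bot.get_obs(); p=bot.read_camera("wrist"); save(p,"w3.png")
for d in bot.tip_of("cartridge_a_grip",p): print(np.round(d["xy"]),np.round((tool(o)@np.array(p["tool_from_camera"]))[:3,3],3))
go(.584,.003,.12,-19)
E
```

```text
[314. 336.] [0.679 0.258 0.257]
row [0.0, -0.001, 0.226] [-186.8, -65.1, -9.8]
```

```bash
python3 - <<'E'
from h import *
go(.56,-.10,.17,-19)
E
```

```text
row [0.0, -0.001, 0.226] [-291.7, -78.1, -59.9]
```

{"fn": "jog_arm", "kwargs": {"motion": [[0, 0, 0.05, -30, -8, -30, 55], [0, 0, 0.1, -80, -22, -60, 55], [0, 0, 0.15, -135, -36, -60, 55], [0, 0, 0.2, -190, -50, -60, 55], [0, 0, 0.226, -240, -64, -60, 55], [0, 0, 0.226, -292, -78, -60, 55], [0, 0, 0.226, -292, -78, -60, 55], [0, 0, 0.226, -292, -78, -60, 55]]}}

```text
t: 6.52
eef_pos: [0.5595, -0.0998, 0.1689]
tool_rot: [-0.001, 0.814, 0.58, -0.001]
contact_force: [-0.4, 1.0, -3.4]
gripper_width: 0.716
grasp_force: 67.2
```

```bash
python3 - <<'E'
from h import *
o=bot.get_obs(); print(o["eef_pos"]);p=bot.read_camera("wrist"); save(p,"w4.png")
for d in bot.tip_of("dock_p",p): print(d["score"],np.round(d["xy"]),np.round(ray(d["xy"],p,0,o),4))
for d in bot.tip_of("cartridge_a_catch",p): print(d["score"],np.round(d["xy"]),np.round(ray(d["xy"],p,.17+.022,o),4))
cv2.imwrite("pics/r4.png",np.hstack([rect(p,o,.585,.003,.03,.06,400),cv2.cvtColor(cv2.resize(p["pixels"],(400,300)),cv2.COLOR_RGB2BGR).repeat(1,0) if 0 else cv2.copyMakeBorder(cv2.resize(cv2.cvtColor(p["pixels"],cv2.COLOR_RGB2BGR),(400,300)),0,100,0,0,0)]))
E
```

```text
[ 0.55952209 -0.09982049  0.16886089]
0.88 [304.  74.] [0.5873 0.004  0.    ]
0.58 [318. 347.] [ 0.5611 -0.0994  0.192 ]
```

View pics/r4.png

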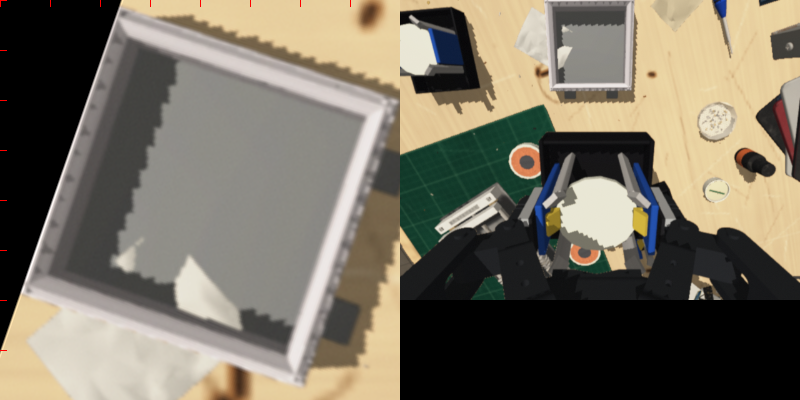

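The view clips the dock's far edge, so I'll shift back a little for a clean measure.

{"fn": "jog_arm", "kwargs": {"motion": [[0, 0, 0, -30, 10, 0, 55], [0, 0, 0, -45, 10, 0, 55], [0, 0, 0, -45, 10, 0, 55], [0, 0, 0, -45, 10, 0, 55]]}}

```text
t: 7.18
eef_pos: [0.5551, -0.1449, 0.1697]
tool_rot: [-0.0, 0.814, 0.581, 0.0]
contact_force: [0.2, 1.8, -3.1]
gripper_width: 0.715
grasp_force: 67.2
```

```bash
python3 - <<'E'
from h import *
o=bot.get_obs(); print(o["eef_pos"]);p=bot.read_camera("wrist")
for d in bot.tip_of("dock_p",p): print(d["score"],np.round(d["xy"]),np.round(ray(d["xy"],p,0,o),4))
cv2.imwrite("pics/r5.png",rect(p,o,.586,.002,.03,.06,480))
go(.586,.002,.10,-18.8)
E
```

```text
[ 0.55512522 -0.14485449  0.16972855]
0.72 [288.   8.] [0.586  0.0037 0.    ]
0.54 [316. 346.] [ 0.5174 -0.2606  0.    ]
0.41 [497. 253.] [ 0.6897 -0.2253  0.    ]
row [-0.0, -0.001, -0.002] [148.8, -18.5, 69.9]
```

View pics/r5.png

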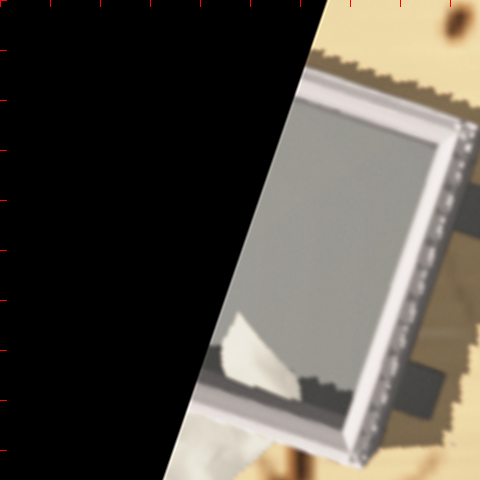

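{"fn": "jog_arm", "kwargs": {"motion": [[0, 0, 0, 50, -6, 0, 55], [0, 0, 0, 100, -12, 20, 55], [0, 0, 0, 149, -18.5, 50, 55], [0, 0, 0, 149, -18.5, 80, 55], [0, 0, 0, 149, -18.5, 90, 55], [0, 0, 0, 149, -18.5, 90, 55], [0, 0, 0, 149, -18.5, 90, 55]]}}

```text
t: 8.15
eef_pos: [0.5869, -0.0003, 0.0812]
tool_rot: [0.001, 0.815, 0.58, 0.001]
contact_force: [0.1, -0.1, -3.1]
gripper_width: 0.72
grasp_force: 67.0
```

```bash
python3 - <<'E'
from h import *
go(.586,.002,.055,-18.8)
E
```

```text
row [0.002, -0.001, -0.005] [1.9, -1.7, 26.2]
```

{"fn": "jog_arm", "kwargs": {"motion": [[0, 0, 0, 1, -0.5, 6, 55], [0, 0, 0, 2, -1, 12, 55], [0, 0, 0, 2, -1, 16, 55], [0, 0, 0, 2, -1, 20, 55], [0, 0, 0, 2, -1, 23, 55], [0, 0, 0, 2, -1, 26, 55], [0, 0, 0, 2, -1, 26, 55]]}}

```text
t: 9.02
eef_pos: [0.5857, 0.0028, 0.0537]
tool_rot: [-0.0, 0.814, 0.581, -0.0]
contact_force: [-0.9, -1.1, -4.1]
gripper_width: 0.719
grasp_force: 67.0
```

{"fn": "jog_arm", "kwargs": {"motion": [[0, 0, 0, 0, 0, 5, 55], [0, 0, 0, 0, 0, 10, 55], [0, 0, 0, 0, 0, 14, 55], [0, 0, 0, 0, 0, 17, 55], [0, 0, 0, 0, 0, 18, 55], [0, 0, 0, 0, 0, 18, 55]]}}

```text
t: 9.78
eef_pos: [0.5857, 0.0028, 0.0372]
tool_rot: [-0.001, 0.814, 0.58, 0.0]
contact_force: [-5.8, 0.9, 11.3]
gripper_width: 0.715
grasp_force: 68.8
```

The cartridge sinks fully home: contact came at TCP z 0.037, as expected. Release and rise.

{"fn": "jog_arm", "kwargs": {"motion": [[0, 0, 0, 0, 0, 0, 85], [0, 0, 0, 0, 0, 0, 85], [0, 0, 0, 0, 0, 0, 85], [0, 0, 0, 0, 0, -40, 85], [0, 0, 0, 0, 0, -100, 85], [0, 0, 0, 0, 0, -150, 85], [0, 0, 0, 0, 0, -150, 85], [0, 0, 0, 0, 0, -150, 85]]}}

```text
t: 10.78
eef_pos: [0.5853, 0.0032, 0.1854]
tool_rot: [-0.0, 0.814, 0.581, -0.0]
contact_force: [0.0, 0.5, -0.6]
gripper_width: 0.999
grasp_force: 0.0
```

```bash
python3 - <<'E'
from h import *
o=bot.get_obs(); p=bot.read_camera("wrist")
for n,z in [("cartridge_a_catch",.059),("dock_p",0)]:
    for d in bot.tip_of(n,p): print(n,d["score"],np.round(d["xy"]),np.round(ray(d["xy"],p,z,o),4))
q=rect(p,o,.586,.003,.073,.045,400); q2=rect(p,o,.56,-.10,.011,.09,400)
cv2.imwrite("pics/r6.png",np.hstack([q,q2]))
p=bot.read_camera("top")
for d in bot.tip_of("coil_1",p): print(d["score"],np.round(d["xy"]),np.round(ray(d["xy"],p,.006,o),4))
go(.465,-.10,.12,90)
E
```

```text
cartridge_a_catch 0.69 [317. 233.] [5.866e-01 5.000e-04 5.900e-02]
dock_p 0.6 [410. 456.] [ 0.5951 -0.2808  0.    ]
0.96 [400. 230.] [ 0.5723 -0.1352  0.006 ]
0.88 [202. 160.] [0.6783 0.2971 0.006 ]
0.7 [378. 276.] [ 0.4709 -0.0986  0.006 ]
0.68 [459. 278.] [ 0.4856 -0.2638  0.006 ]
row [-0.001, 0.002, 1.239] [-136.2, -79.9, 65.0]
```

View pics/r6.png

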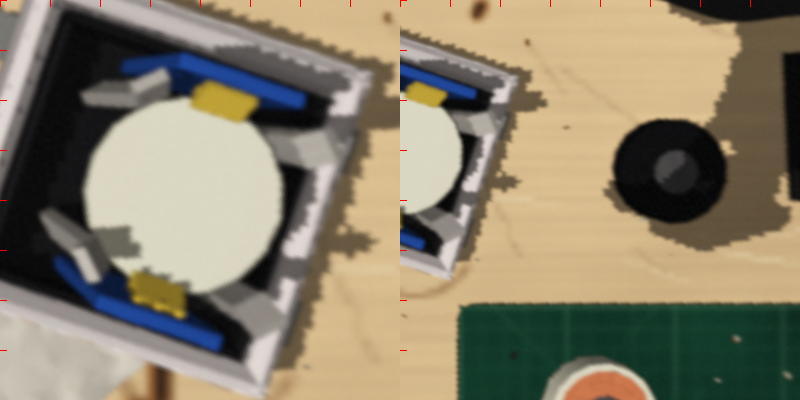

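The cartridge is seated with its shaft axis at (0.5857, 0.0027) and x-axis at −18.6°. The black disc is at about (0.572,−0.135) and stays put. Next is the coil at (0.47,−0.10), with the fingers along 71°.

```bash
python3 - <<'E'
from h import *
go(.470,-.099,.10,71.4); print(bot.get_obs()["q"])
E
```

```text
row [-0.001, 0.002, 1.563] [-133.6, -75.4, 85.0]
[-0.59470483  0.43726586  0.6366461   1.85395215 -0.31302372  0.95406476
 -0.15106371]
```

{"fn": "jog_arm", "kwargs": {"motion": [[0, 0, 0.18, -40, -25, 0, 65], [0, 0, 0.36, -80, -50, 0, 65], [0, 0, 0.54, -134, -75, 0, 65], [0, 0, 0.72, -134, -75, 30, 65], [0, 0, 0.9, -134, -75, 60, 65], [0, 0, 1.08, -134, -75, 85, 65], [0, 0, 1.26, -134, -75, 85, 65], [0, 0, 1.44, -134, -75, 85, 65], [0, 0, 1.563, -134, -75, 85, 65], [0, 0, 1.563, -134, -75, 85, 65]]}}

```text
t: 12.28
eef_pos: [0.4709, -0.0995, 0.1004]
tool_rot: [0.001, 0.987, -0.161, -0.001]
contact_force: [0.8, -0.9, -0.5]
gripper_width: 0.762
grasp_force: 0.0
```

{"fn": "jog_arm", "kwargs": {"motion": [[0, 0, 0, 0, 0, 0, 65], [0, 0, 0, 0, 0, 0, 65]]}}

```text
t: 12.52
eef_pos: [0.4711, -0.0994, 0.1009]
tool_rot: [-0.0, 0.987, -0.161, 0.0]
contact_force: [0.5, 0.3, 0.1]
gripper_width: 0.764
grasp_force: 0.0
```

```bash
cat >> h.py <<'E'
def coil(z=.013):
    """orange coil rings in the wrist picture -> world centre"""
    o=bot.get_obs(); p=bot.read_camera("wrist"); hsv=cv2.cvtColor(p["pixels"],cv2.COLOR_RGB2HSV)
    m=cv2.inRange(hsv,(4,100,60),(16,230,255)); m=cv2.morphologyEx(m,cv2.MORPH_OPEN,np.ones((5,5)))
    n,l,s,c=cv2.connectedComponentsWithStats(m)
    for i in range(1,n):
        if s[i,4]>250:
            b=s[i]; print("orange",b.tolist(),np.round(ray((b[0]+b[2]/2,b[1]+b[3]/2),p,z,o),4))
    for d in bot.tip_of("coil_1",p): print("net",round(d["score"],2),np.round(d["xy"]),np.round(ray(d["xy"],p,z-.005,o),4))
    return o,p
E
python3 - <<'E'
from h import *
o,p=coil(); print(o["eef_pos"]); go(.470,-.099,.002,71.4); save(p,"w7.png")
E
```

```text
orange [537, 102, 74, 74, 3289] [ 0.4857 -0.2588  0.013 ]
orange [141, 203, 18, 22, 301] [ 0.5221 -0.0112  0.013 ]
orange [292, 226, 64, 61, 2397] [ 0.4632 -0.1022  0.013 ]
net 0.86 [319.  59.] [ 0.5718 -0.1347  0.008 ]
net 0.76 [321. 252.] [ 0.4647 -0.1006  0.008 ]
net 0.63 [572. 141.] [ 0.484  -0.2603  0.008 ]
[ 0.47114676 -0.09936986  0.10091258]
row [-0.0, -0.0, 0.001] [-1.2, 0.0, 99.0]
```

```bash
python3 - <<'E'
from h import *
go(.464,-.101,.002,71.4)
E
```

```text
row [-0.0, -0.0, 0.001] [-6.3, 3.8, 99.0]
```

{"fn": "jog_arm", "kwargs": {"motion": [[0, 0, 0, -6, 4, 50, 65], [0, 0, 0, -6, 4, 90, 65], [0, 0, 0, -6, 4, 98, 65], [0, 0, 0, -6, 4, 98, 65], [0, 0, 0, -6, 4, 98, 40], [0, 0, 0, -6, 4, 98, 40], [0, 0, 0, -6, 4, 98, 40]], "grip_force": 30}}

```text
t: 13.5
eef_pos: [0.4653, -0.1015, 0.0045]
tool_rot: [-0.0, 0.987, -0.161, 0.001]
contact_force: [-0.7, -0.8, 6.1]
gripper_width: 0.542
grasp_force: 29.7
```

{"fn": "jog_arm", "kwargs": {"motion": [[0, 0, 0, 0, 0, -50, 40], [0, 0, 0, 0, 0, -100, 40], [0, 0, 0, 0, 0, -140, 40], [0, 0, 0, 0, 0, -140, 40]]}}

```text
t: 14.0
eef_pos: [0.4663, -0.1014, 0.1461]
tool_rot: [-0.001, 0.987, -0.161, 0.003]
contact_force: [0.4, -0.4, -0.3]
gripper_width: 0.543
grasp_force: 31.3
```

```bash
python3 - <<'E'
from h import *
o,p=coil(.14); save(p,"w8.png"); go(.5857,.0027,.14,71.4)
E
```

```text
orange [498, 100, 61, 62, 2339] [ 0.5096 -0.1973  0.14  ]
orange [262, 281, 106, 94, 6113] [ 0.4577 -0.0981  0.14  ]
net 0.98 [316. 321.] [ 0.458  -0.0984  0.135 ]
net 0.8 [526. 135.] [ 0.5074 -0.1984  0.135 ]
net 0.73 [316.  62.] [ 0.5566 -0.1313  0.135 ]
row [-0.002, -0.001, 0.001] [82.1, -136.6, 3.8]
```

View pics/w8.png

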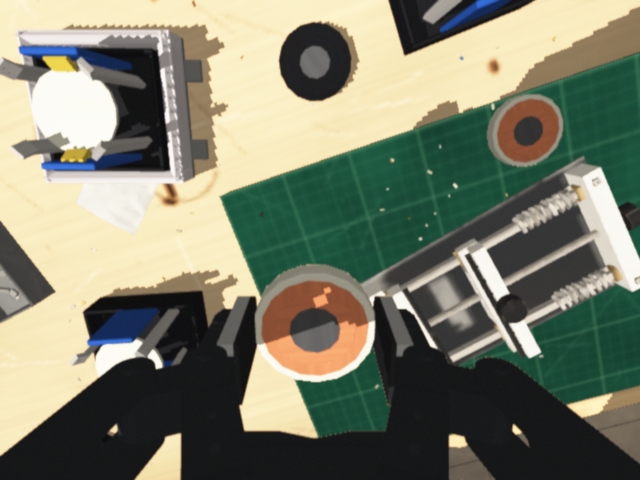

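The coil is held centred (px 316,321). Next: over the docked cartridge.

{"fn": "jog_arm", "kwargs": {"motion": [[0, 0, 0, 30, -50, 0, 40], [0, 0, 0, 58, -95, 0, 40], [0, 0, 0, 82, -137, 4, 40], [0, 0, 0, 82, -137, 4, 40], [0, 0, 0, 82, -137, 4, 40], [0, 0, 0, 82, -137, 4, 40]]}}

```text
t: 14.85
eef_pos: [0.5843, 0.0011, 0.1387]
tool_rot: [0.0, 0.987, -0.163, -0.001]
contact_force: [0.1, 0.6, -0.7]
gripper_width: 0.537
grasp_force: 31.3
```

```bash
python3 - <<'E'
from h import *
o,p=coil(.149); print(o["eef_pos"]); go(.5857,.0027,.0685,71.4)
for d in bot.tip_of("cartridge_a_catch",p): print(d["score"],np.round(d["xy"]),np.round(ray(d["xy"],p,.059,o),4))
E
```

```text
orange [176, 43, 22, 27, 305] [0.686  0.0085 0.149 ]
orange [262, 281, 106, 94, 6151] [0.5847 0.0014 0.149 ]
net 0.73 [501. 182.] [ 0.6155 -0.0773  0.144 ]
[0.58432405 0.001085   0.13865626]
row [-0.0, 0.0, -0.002] [0.5, -1.4, 70.5]
0.8 [314. 252.] [0.5838 0.002  0.059 ]
```

{"fn": "jog_arm", "kwargs": {"motion": [[0, 0, 0, 0.5, -1.5, 30, 40], [0, 0, 0, 0.5, -1.5, 52, 40], [0, 0, 0, 0.5, -1.5, 60, 40], [0, 0, 0, 0.5, -1.5, 65, 40], [0, 0, 0, 0.5, -1.5, 69, 40], [0, 0, 0, 0.5, -1.5, 70, 40], [0, 0, 0, 0.5, -1.5, 70, 40]]}}

```text
t: 15.88
eef_pos: [0.5872, 0.0032, 0.0694]
tool_rot: [0.0, 0.987, -0.162, 0.001]
contact_force: [2.3, -3.1, 0.9]
gripper_width: 0.537
grasp_force: 31.5
```

{"fn": "jog_arm", "kwargs": {"motion": [[0, 0, 0, 0, 0, 0, 58], [0, 0, 0, 0, 0, 0, 58], [0, 0, 0, 0, 0, 0, 58], [0, 0, 0, 0, 0, -35, 58], [0, 0, 0, 0, 0, -60, 30], [0, 0, 0, 0, 0, -60, 0], [0, 0, 0, 0, 0, -60, 0], [0, 0, 0, 0, 0, -60, 0], [0, 0, 0, 0, 0, -60, 0]]}}

```text
t: 17.0
eef_pos: [0.5861, 0.0037, 0.1282]
tool_rot: [0.0, 0.987, -0.161, -0.001]
contact_force: [-0.7, 0.2, 1.1]
gripper_width: 0.001
grasp_force: 0.0
```

```bash
python3 - <<'E'
from h import *
o,p=coil(.076); print(o["eef_pos"]); go(.5857,.0027,.078,71.4)
save(p,"w9.png")
E
```

```text
orange [176, 41, 23, 28, 331] [0.7021 0.026  0.076 ]
orange [280, 231, 76, 66, 3127] [0.5876 0.002  0.076 ]
net 0.72 [516. 188.] [ 0.593  -0.1063  0.071 ]
net 0.63 [319. 264.] [0.5858 0.0019 0.071 ]
[0.58605568 0.00373865 0.12818263]
row [0.0, 0.001, 0.0] [-0.2, 1.1, 50.5]
```

View pics/w9.png

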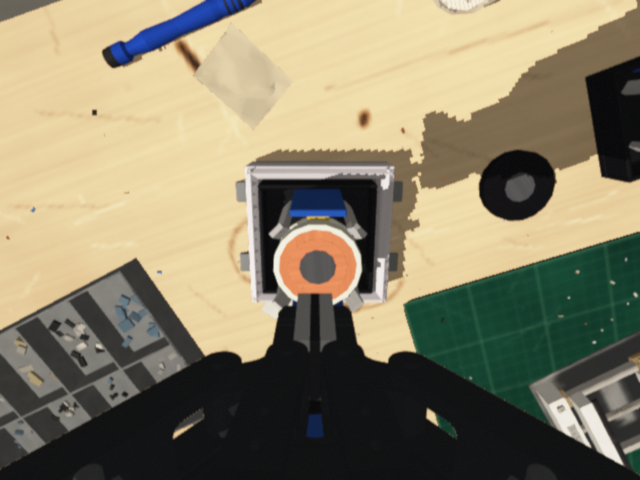

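The coil lies level on the catches (px 317,266). Next: press.

{"fn": "jog_arm", "kwargs": {"motion": [[0, 0, 0, 0, 1, 40, 0], [0, 0, 0, 0, 1, 50, 0], [0, 0, 0, 0, 1, 56, 0], [0, 0, 0, 0, 1, 61, 0], [0, 0, 0, 0, 1, 66, 0], [0, 0, 0, 0, 1, 70, 0], [0, 0, 0, 0, 1, 73, 0], [0, 0, 0, 0, 1, 75, 0], [0, 0, 0, 0, 1, 75, 0]]}}

```text
t: 18.23
eef_pos: [0.5865, 0.0028, 0.0539]
tool_rot: [0.0, 0.987, -0.161, 0.0]
contact_force: [1.8, -0.8, 3.2]
gripper_width: 0.001
grasp_force: 1.3
```

{"fn": "jog_arm", "kwargs": {"motion": [[0, 0, 0, 0, 0, -40, 0], [0, 0, 0, 0, 0, -95, 30], [0, 0, 0, 0, 0, -95, 65], [0, 0, 0, 0, 0, -95, 65]]}}

```text
t: 18.73
eef_pos: [0.5854, 0.0036, 0.1482]
tool_rot: [-0.0, 0.987, -0.161, -0.001]
contact_force: [0.2, 0.6, 0.2]
gripper_width: 0.635
grasp_force: 0.0
```

```bash
python3 - <<'E'
from h import *
o,p=coil(.058); print(o["eef_pos"]); go(.486,-.261,.12,90)
cv2.imwrite("pics/r9.png",rect(p,o,.586,.003,.058,.05,500))
E
```

```text
orange [186, 44, 21, 27, 292] [0.7071 0.0309 0.058 ]
orange [284, 214, 65, 62, 2507] [0.5851 0.0031 0.058 ]
net 0.94 [501. 179.] [ 0.5878 -0.1154  0.053 ]
net 0.84 [316. 241.] [0.5861 0.0028 0.053 ]
[0.585371   0.00355345 0.14821471]
row [0.0, 0.003, -0.324] [-9.7, 282.1, 27.7]
```

View pics/r9.png

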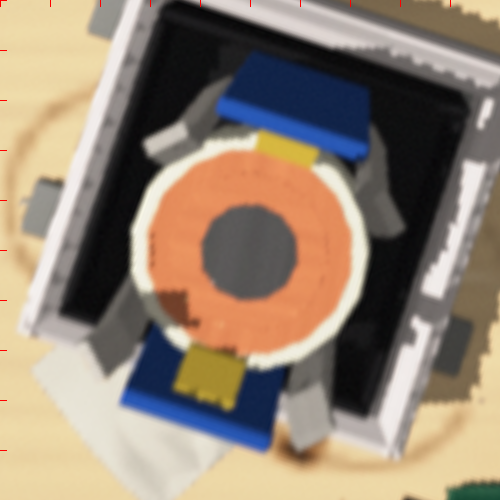

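The first coil is caught under both catches: yellow overlaps its rim at (287,148) and (210,375). Next coil: (0.486,−0.26).

{"fn": "jog_arm", "kwargs": {"motion": [[0, 0, -0.1, -2, 50, 0, 65], [0, 0, -0.2, -4, 105, 0, 65], [0, 0, -0.3, -6, 160, 0, 65], [0, 0, -0.4, -8, 220, 0, 65], [0, 0, -0.41, -10, 282, 20, 65], [0, 0, -0.41, -10, 282, 40, 65], [0, 0, -0.41, -10, 282, 48, 65], [0, 0, -0.41, -10, 282, 48, 65], [0, 0, -0.41, -10, 282, 48, 65]]}}

```text
t: 19.95
eef_pos: [0.4879, -0.2601, 0.1011]
tool_rot: [-0.0, 0.999, 0.044, 0.0]
contact_force: [0.2, -0.3, 0.1]
gripper_width: 0.758
grasp_force: 0.0
```

```bash
python3 - <<'E'
from h import *
o,p=coil(.013); print(o["eef_pos"]); save(p,"w10.png"); go(.486,-.261,.002,95)
E
```

```text
orange [445, 106, 18, 30, 314] [ 0.5689 -0.3308  0.013 ]
orange [282, 219, 65, 62, 2457] [ 0.4857 -0.2597  0.013 ]
net 0.98 [313. 250.] [ 0.4836 -0.2592  0.008 ]
net 0.79 [109.  85.] [ 0.5708 -0.1367  0.008 ]
[ 0.4878666  -0.26008024  0.10107543]
row [0.0, -0.001, 0.0] [-1.9, 0.3, 99.3]
```

{"fn": "jog_arm", "kwargs": {"motion": [[0, 0, 0, -3, 0, 50, 65], [0, 0, 0, -3, 0, 90, 65], [0, 0, 0, -3, 0, 98, 65], [0, 0, 0, -3, 0, 98, 65], [0, 0, 0, -3, 0, 98, 40], [0, 0, 0, -3, 0, 98, 40], [0, 0, 0, -3, 0, 98, 40]], "grip_force": 30}}

```text
t: 20.92
eef_pos: [0.4851, -0.2622, 0.0048]
tool_rot: [0.0, 0.999, 0.043, 0.001]
contact_force: [-1.0, 0.7, 4.0]
gripper_width: 0.539
grasp_force: 29.9
```

{"fn": "jog_arm", "kwargs": {"motion": [[0, 0, 0, 0, 0, -50, 40], [0, 0, 0, 0, 0, -100, 40], [0, 0, 0, 0, 0, -140, 40], [0, 0, 0, 0, 0, -140, 40]]}}

```text
t: 21.42
eef_pos: [0.486, -0.2628, 0.1468]
tool_rot: [0.001, 0.999, 0.043, 0.004]
contact_force: [0.2, -0.8, -0.8]
gripper_width: 0.541
grasp_force: 31.1
```

```bash
python3 - <<'E'
from h import *
o=bot.get_obs();o,p=coil(o["eef_pos"][2]+.0085); print(o["eef_pos"]); go(.5857,.0027,.14,71.4)
E
```

```text
orange [261, 275, 107, 94, 6177] [ 0.4879 -0.2622  0.1553]
net 0.93 [138.  86.] [ 0.5669 -0.197   0.1503]
net 0.92 [312. 318.] [ 0.4868 -0.2614  0.1503]
[ 0.48601063 -0.26283555  0.14681106]
row [-0.001, -0.002, 0.411] [123.8, -254.3, 3.9]
```

{"fn": "jog_arm", "kwargs": {"motion": [[0, 0, 0.1, 25, -50, 0, 40], [0, 0, 0.2, 50, -102, 0, 40], [0, 0, 0.3, 75, -154, 0, 40], [0, 0, 0.4, 100, -206, 0, 40], [0, 0, 0.411, 124, -255, 4, 40], [0, 0, 0.411, 124, -255, 4, 40], [0, 0, 0.411, 124, -255, 4, 40], [0, 0, 0.411, 124, -255, 4, 40]]}}

```text
t: 22.52
eef_pos: [0.5848, 0.0012, 0.1387]
tool_rot: [0.0, 0.987, -0.163, -0.0]
contact_force: [0.2, -0.1, -0.2]
gripper_width: 0.54
grasp_force: 31.2
```

```bash
python3 - <<'E'
from h import *
o=bot.get_obs();o,p=coil(o["eef_pos"][2]+.0085); print(o["eef_pos"]); go(.5857,.0027,.0685,71.4)
E
```

```text
orange [177, 44, 22, 27, 297] [0.6866 0.0088 0.1472]
orange [279, 219, 67, 46, 1825] [ 0.6172 -0.0084  0.1472]
orange [262, 274, 106, 96, 6218] [0.5866 0.001  0.1472]
net 0.69 [312. 246.] [ 0.6144 -0.0072  0.1422]
net 0.69 [315. 321.] [0.5845 0.0018 0.1422]
net 0.6 [503. 185.] [ 0.6139 -0.0785  0.1422]
[0.58478464 0.00120283 0.13873936]
row [0.0, 0.0, -0.003] [0.2, -1.3, 70.5]
```

{"fn": "jog_arm", "kwargs": {"motion": [[0, 0, 0, -1, -1.5, 30, 40], [0, 0, 0, -1, -1.5, 52, 40], [0, 0, 0, -1, -1.5, 60, 40], [0, 0, 0, -1, -1.5, 65, 40], [0, 0, 0, -1, -1.5, 69, 40], [0, 0, 0, -1, -1.5, 70, 40], [0, 0, 0, -1, -1.5, 70, 40]]}}

```text
t: 23.5
eef_pos: [0.5856, 0.0043, 0.0693]
tool_rot: [0.0, 0.987, -0.162, 0.001]
contact_force: [0.8, -3.2, 0.6]
gripper_width: 0.542
grasp_force: 31.3
```

{"fn": "jog_arm", "kwargs": {"motion": [[0, 0, 0, 0, 0, 0, 58], [0, 0, 0, 0, 0, 0, 58], [0, 0, 0, 0, 0, 0, 58], [0, 0, 0, 0, 0, -35, 58], [0, 0, 0, 0, 0, -60, 30], [0, 0, 0, 0, 0, -60, 0], [0, 0, 0, 0, 0, -60, 0], [0, 0, 0, 0, 0, -60, 0], [0, 0, 0, 0, 0, -60, 0]]}}

```text
t: 24.62
eef_pos: [0.5847, 0.0049, 0.1282]
tool_rot: [0.0, 0.987, -0.162, -0.001]
contact_force: [-0.4, 0.2, 0.0]
gripper_width: -0.001
grasp_force: 0.0
```

```bash
python3 - <<'E'
from h import *
o,p=coil(.076); print(o["eef_pos"]); go(.5857,.0027,.054,71.4); save(p,"w11.png")
E
```

```text
orange [176, 37, 24, 30, 350] [0.7018 0.0263 0.076 ]
orange [279, 228, 77, 67, 3241] [0.5876 0.0029 0.076 ]
net 0.94 [515. 185.] [ 0.5934 -0.1051  0.071 ]
net 0.57 [318. 263.] [0.5849 0.0032 0.071 ]
[0.58467999 0.00485514 0.1281893 ]
row [0.0, 0.001, -0.001] [1.5, 1.7, 74.5]
```

Same blob size and position as the first coil, so it lies level. Press, then rise with the fingers open.

{"fn": "jog_arm", "kwargs": {"motion": [[0, 0, 0, 1.5, 1.5, 40, 0], [0, 0, 0, 1.5, 1.5, 50, 0], [0, 0, 0, 1.5, 1.5, 56, 0], [0, 0, 0, 1.5, 1.5, 61, 0], [0, 0, 0, 1.5, 1.5, 66, 0], [0, 0, 0, 1.5, 1.5, 70, 0], [0, 0, 0, 1.5, 1.5, 73, 0], [0, 0, 0, 1.5, 1.5, 75, 0], [0, 0, 0, 1.5, 1.5, 75, 0]]}}

```text
t: 25.85
eef_pos: [0.5865, 0.0029, 0.054]
tool_rot: [0.0, 0.987, -0.162, 0.0]
contact_force: [1.7, -1.7, 3.6]
gripper_width: -0.001
grasp_force: 1.6
```

{"fn": "jog_arm", "kwargs": {"motion": [[0, 0, 0, 0, 0, -40, 0], [0, 0, 0, 0, 0, -95, 30], [0, 0, 0, 0, 0, -95, 65], [0, 0, 0, 0, 0, -95, 65]]}}

```text
t: 26.35
eef_pos: [0.5854, 0.0039, 0.1483]
tool_rot: [-0.0, 0.987, -0.161, -0.001]
contact_force: [-0.1, 0.4, -0.5]
gripper_width: 0.635
grasp_force: 0.0
```

```bash
python3 - <<'E'
from h import *
o,p=coil(.058); print(o["eef_pos"],o["q"]); go(.38,.278,.14,71.4)
save(p,"w12.png")
p=bot.read_camera("top")
for d in bot.tip_of("coil_1",p): print(d["score"],np.round(d["xy"]),np.round(ray(d["xy"],p,.006,o),4))
E
```

```text
orange [185, 45, 23, 27, 302] [0.7067 0.0315 0.058 ]
orange [284, 214, 65, 61, 2499] [0.5855 0.0034 0.058 ]
net 0.86 [501. 184.] [ 0.5851 -0.1145  0.053 ]
net 0.67 [318. 244.] [0.5842 0.003  0.053 ]
[0.58537441 0.00392617 0.14825322] [-0.82008191  0.63555031  1.00798942  1.89687905 -0.65007297  0.98080496
 -1.40816026]
row [0.001, 0.003, -0.0] [-281.8, -194.7, 8.2]
0.9 [337. 208.] [ 0.6045 -0.0013  0.006 ]
0.9 [201. 164.] [0.6703 0.2975 0.006 ]
0.89 [244. 335.] [0.3244 0.1562 0.006 ]
0.84 [206. 352.] [0.2818 0.2255 0.006 ]
0.78 [402. 228.] [ 0.5759 -0.1404  0.006 ]
```

Second coil caught (blob identical to the first one's caught state). Now the third, near (0.38, 0.278).

{"fn": "jog_arm", "kwargs": {"motion": [[0, 0, -0.1, -40, -28, 0, 65], [0, 0, -0.2, -85, -58, 0, 65], [0, 0, -0.3, -130, -90, 0, 65], [0, 0, -0.4, -175, -121, 0, 65], [0, 0, -0.5, -220, -152, 0, 65], [0, 0, -0.5, -265, -184, 0, 65], [0, 0, -0.5, -282, -195, 8, 65], [0, 0, -0.5, -282, -195, 8, 65], [0, 0, -0.5, -282, -195, 8, 65], [0, 0, -0.5, -282, -195, 8, 65]]}}

```text
t: 27.8
eef_pos: [0.3824, 0.2763, 0.1411]
tool_rot: [0.0, 0.996, 0.086, 0.0]
contact_force: [0.9, -0.1, -0.1]
gripper_width: 0.762
grasp_force: 0.0
```

```bash
python3 - <<'E'
from h import *
o,p=coil(.010); print(o["eef_pos"],o["q"]); save(p,"w13.png"); go(.38,.278,.0,100)
p=bot.read_camera("top"); save(p,"top2.png")
for d in bot.tip_of("coil_1",p): print(d["score"],np.round(d["xy"]),np.round(ray(d["xy"],p,.006,o),4))
E
```

```text
orange [68, 0, 98, 32, 2156] [0.4956 0.4208 0.01  ]
orange [63, 29, 81, 98, 3308] [0.4581 0.4286 0.01  ]
orange [278, 202, 56, 54, 1877] [0.3805 0.2828 0.01  ]
net 0.9 [351. 358.] [0.2765 0.2278 0.005 ]
net 0.85 [453. 324.] [0.3216 0.1547 0.005 ]
net 0.67 [304. 228.] [0.3796 0.2845 0.005 ]
[0.38235477 0.27630708 0.14110414] [-1.57674247  0.42912662  1.03272731  2.1610249  -0.51090301  0.81801378
 -1.62029028]
row [-0.0, -0.0, -0.002] [-1.9, -1.5, 141.1]
0.85 [403. 228.] [ 0.576  -0.1429  0.006 ]
0.74 [336. 207.] [0.6064 0.0021 0.006 ]
0.73 [202. 160.] [0.6778 0.2976 0.006 ]
0.68 [189. 300.] [0.3803 0.2755 0.006 ]
0.68 [208. 355.] [0.2778 0.2215 0.006 ]
0.65 [243. 339.] [0.3162 0.1577 0.006 ]
0.45 [337. 213.] [ 0.5936 -0.0011  0.006 ]
```

{"fn": "jog_arm", "kwargs": {"motion": [[0, 0, 0, -1, -7, 50, 65], [0, 0, 0, -1, -7, 100, 65], [0, 0, 0, -1, -7, 130, 65], [0, 0, 0, -1, -7, 140, 65], [0, 0, 0, -1, -7, 140, 65], [0, 0, 0, -1, -7, 140, 40], [0, 0, 0, -1, -7, 140, 40], [0, 0, 0, -1, -7, 140, 40]], "grip_force": 30}}

```text
t: 29.0
eef_pos: [0.3797, 0.2851, 0.0023]
tool_rot: [-0.001, 0.996, 0.087, 0.001]
contact_force: [-1.0, -1.0, 5.6]
gripper_width: 0.538
grasp_force: 29.9
```

{"fn": "jog_arm", "kwargs": {"motion": [[0, 0, 0, 0, 0, -50, 40], [0, 0, 0, 0, 0, -100, 40], [0, 0, 0, 0, 0, -145, 40], [0, 0, 0, 0, 0, -145, 40]]}}

```text
t: 29.5
eef_pos: [0.3806, 0.2862, 0.1493]
tool_rot: [-0.003, 0.996, 0.088, 0.002]
contact_force: [-0.5, -0.6, -1.1]
gripper_width: 0.541
grasp_force: 31.2
```

```bash
python3 - <<'E'
from h import *
o=bot.get_obs();o,p=coil(o["eef_pos"][2]+.0085); print(o["eef_pos"]); save(p,"w14.png"); go(.5857,.0027,.14,71.4)
E
```

```text
orange [83, 0, 30, 26, 421] [0.474  0.37   0.1578]
orange [125, 0, 52, 36, 1332] [0.4754 0.354  0.1578]
orange [85, 35, 71, 93, 2701] [0.4557 0.3626 0.1578]
orange [262, 275, 106, 95, 6152] [0.3823 0.2868 0.1578]
net 0.92 [311. 319.] [0.3809 0.288  0.1528]
net 0.91 [464. 320.] [0.3911 0.229  0.1528]
net 0.69 [365. 350.] [0.3707 0.2643 0.1528]
[0.38055689 0.28623661 0.14928448]
row [-0.002, 0.0, 0.5] [154.5, 314.3, 5.9]
```

{"fn": "jog_arm", "kwargs": {"motion": [[0, 0, 0.1, 25, 50, 0, 40], [0, 0, 0.2, 50, 101, 0, 40], [0, 0, 0.3, 75, 152, 0, 40], [0, 0, 0.4, 100, 203, 0, 40], [0, 0, 0.5, 125, 254, 4, 40], [0, 0, 0.5, 154, 314, 5, 40], [0, 0, 0.5, 154, 314, 5, 40], [0, 0, 0.5, 154, 314, 5, 40], [0, 0, 0.5, 154, 314, 5, 40], [0, 0, 0.5, 154, 314, 5, 40]]}}

```text
t: 30.85
eef_pos: [0.5846, 0.004, 0.1406]
tool_rot: [-0.0, 0.987, -0.161, -0.0]
contact_force: [0.4, -0.3, -0.8]
gripper_width: 0.542
grasp_force: 31.2
```

```bash
python3 - <<'E'
from h import *
o=bot.get_obs();o,p=coil(o["eef_pos"][2]+.0085); print(o["eef_pos"]); go(.5857,.0027,.0685,71.4)
E
```

```text
orange [182, 42, 22, 27, 295] [0.6864 0.0104 0.1491]
orange [282, 216, 68, 48, 1936] [ 0.6174 -0.0069  0.1491]
orange [262, 275, 106, 94, 6142] [0.5864 0.0038 0.1491]
net 0.78 [315. 245.] [ 0.6141 -0.0054  0.1441]
[0.58463404 0.00400282 0.14061843]
row [-0.0, 0.0, 0.001] [1.0, 0.5, 72.3]
```

{"fn": "jog_arm", "kwargs": {"motion": [[0, 0, 0, 0, 0.5, 30, 40], [0, 0, 0, 0, 0.5, 52, 40], [0, 0, 0, 0, 0.5, 62, 40], [0, 0, 0, 0, 0.5, 67, 40], [0, 0, 0, 0, 0.5, 70, 40], [0, 0, 0, 0, 0.5, 72, 40], [0, 0, 0, 0, 0.5, 72, 40]]}}

```text
t: 31.82
eef_pos: [0.5852, 0.0016, 0.0691]
tool_rot: [-0.0, 0.987, -0.162, 0.0]
contact_force: [0.0, 0.5, -0.1]
gripper_width: 0.535
grasp_force: 31.2
```

{"fn": "jog_arm", "kwargs": {"motion": [[0, 0, 0, 0, 0, 0, 58], [0, 0, 0, 0, 0, 0, 58], [0, 0, 0, 0, 0, 0, 58], [0, 0, 0, 0, 0, -35, 58], [0, 0, 0, 0, 0, -60, 30], [0, 0, 0, 0, 0, -60, 0], [0, 0, 0, 0, 0, -60, 0], [0, 0, 0, 0, 0, -60, 0], [0, 0, 0, 0, 0, -60, 0]]}}

```text
t: 32.95
eef_pos: [0.5846, 0.0017, 0.1282]
tool_rot: [0.0, 0.987, -0.162, -0.001]
contact_force: [0.1, -0.4, -0.3]
gripper_width: -0.004
grasp_force: 0.0
```

```bash
python3 - <<'E'
from h import *
o,p=coil(.076); print(o["eef_pos"]); go(.5857,.0027,.054,71.4); save(p,"w15.png")
E
```

```text
orange [172, 40, 23, 28, 328] [0.7016 0.0253 0.076 ]
orange [276, 230, 77, 65, 3173] [0.5875 0.0014 0.076 ]
net 0.75 [314. 266.] [0.584 0.003 0.071]
net 0.71 [509. 185.] [ 0.5943 -0.1055  0.071 ]
[0.58462612 0.00165249 0.12820918]
row [0.0, 0.001, -0.001] [0.5, -1.4, 74.5]
```

{"fn": "jog_arm", "kwargs": {"motion": [[0, 0, 0, 1, -1, 40, 0], [0, 0, 0, 1, -1, 50, 0], [0, 0, 0, 1, -1, 56, 0], [0, 0, 0, 1, -1, 61, 0], [0, 0, 0, 1, -1, 66, 0], [0, 0, 0, 1, -1, 70, 0], [0, 0, 0, 1, -1, 73, 0], [0, 0, 0, 1, -1, 75, 0], [0, 0, 0, 1, -1, 75, 0]]}}

```text
t: 34.17
eef_pos: [0.5874, 0.0021, 0.0545]
tool_rot: [-0.0, 0.987, -0.162, 0.001]
contact_force: [1.8, 0.3, 3.4]
gripper_width: -0.001
grasp_force: 1.8
```

{"fn": "jog_arm", "kwargs": {"motion": [[0, 0, 0, 0, 0, -40, 0], [0, 0, 0, 0, 0, -95, 30], [0, 0, 0, 0, 0, -150, 65], [0, 0, 0, 0, 60, -180, 65], [0, 0, 0, 0, 120, -180, 65], [0, 0, 0, 0, 160, -180, 65], [0, 0, 0, 0, 160, -180, 65], [0, 0, 0, 0, 160, -180, 65]]}}

```text
t: 35.17
eef_pos: [0.5351, -0.1485, 0.2335]
tool_rot: [-0.0, 0.987, -0.162, -0.001]
contact_force: [1.1, 0.3, 0.0]
gripper_width: 0.765
grasp_force: 0.0
```

```bash
python3 - <<'E'
from h import *
o,p=coil(.01); print(o["eef_pos"]); save(p,"w16.png")
t=bot.read_camera("top"); save(t,"top3.png")
a=rect(p,o,.586,.003,.058,.05,400); b=rect(t,o,.60,0,.0,.34,400)
cv2.imwrite("pics/fin.png",np.vstack([np.hstack([a,b]),np.hstack([np.zeros((200,266,3),np.uint8),cv2.cvtColor(cv2.resize(p["pixels"],(267,200)),cv2.COLOR_RGB2BGR),cv2.cvtColor(cv2.resize(t["pixels"],(267,200)),cv2.COLOR_RGB2BGR)])]))
E
```

```text
orange [100, 191, 48, 45, 1337] [0.5817 0.0294 0.01  ]
net 0.81 [289. 170.] [ 0.5702 -0.1339  0.005 ]
net 0.72 [133. 446.] [0.3222 0.1517 0.005 ]
net 0.56 [122. 214.] [0.5815 0.0343 0.005 ]
[ 0.53507698 -0.14851173  0.2334771 ]
```

View pics/fin.png

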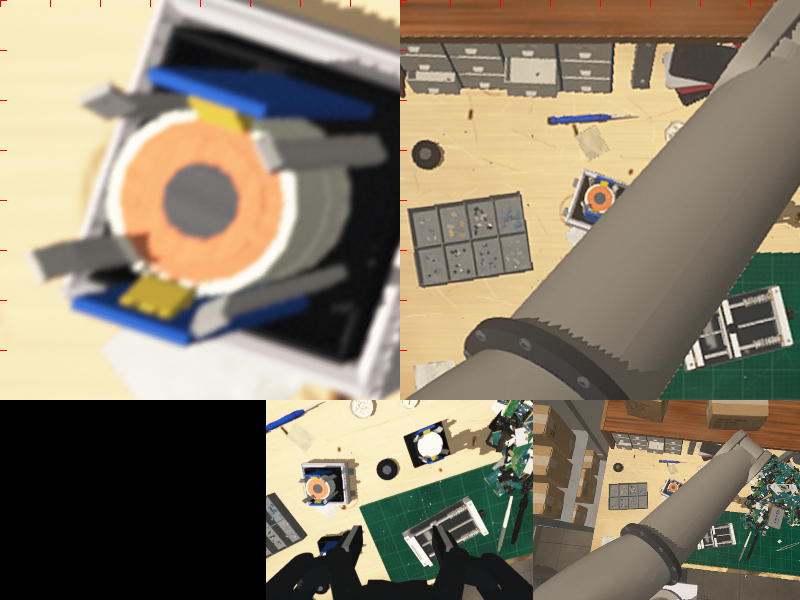

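All three coils are stacked under both catches. I'll check the unseen right side of the bench for a fourth coil.

{"fn": "jog_arm", "kwargs": {"motion": [[0, 0, 0, 0, 55, -20, 65], [0, 0, 0, 0, 110, -40, 65], [0, 0, 0, 0, 165, -60, 65], [0, 0, 0, 0, 220, -80, 65], [0, 0, 0, 0, 280, -80, 65], [0, 0, 0, 0, 280, -80, 65], [0, 0, 0, 0, 280, -80, 65], [0, 0, 0, 0, 280, -80, 65]]}}

```text
t: 36.33
eef_pos: [0.4474, -0.4126, 0.3134]
tool_rot: [-0.0, 0.987, -0.16, -0.0]
contact_force: [0.3, 0.8, 0.2]
gripper_width: 0.762
grasp_force: 0.0
```

```bash
python3 - <<'E'
from h import *
o,p=coil(.01); print(o["eef_pos"]); save(p,"w17.png")
t=bot.read_camera("top")
for n,z in [("coil_1",.006),("cartridge_a",0),("driver_blue",0),("screw_dish",0),("cream_jar",0)]:
    for d in bot.tip_of(n,t): print(n,round(d["score"],2),np.round(d["xy"]),np.round(ray(d["xy"],t,z),3))
E
```

```text
net 0.57 [ 45. 156.] [ 0.5756 -0.1333  0.005 ]
[ 0.44740365 -0.41263946  0.31336307]
coil_1 0.91 [401. 228.] [ 0.576 -0.138  0.006]
coil_1 0.88 [243. 335.] [0.324 0.159 0.006]
coil_1 0.69 [210. 356.] [0.276 0.218 0.006]
coil_1 0.57 [201. 160.] [0.679 0.299 0.006]
coil_1 0.56 [340. 210.] [ 0.602 -0.008  0.006]
coil_1 0.23 [446. 226.] [ 0.59  -0.232  0.006]
cartridge_a 0.89 [339. 214.] [ 0.593 -0.007  0.   ]
cartridge_a 0.73 [447. 228.] [ 0.589 -0.234  0.   ]
cartridge_a 0.59 [305. 296.] [0.415 0.045 0.   ]
driver_blue 0.5 [334. 149.] [0.737 0.019 0.   ]
screw_dish 0.58 [405. 168.] [ 0.711 -0.138  0.   ]
cream_jar 0.68 [406. 168.] [ 0.711 -0.139  0.   ]
cream_jar 0.46 [444. 178.] [ 0.698 -0.223  0.   ]
```

View pics/w17.png

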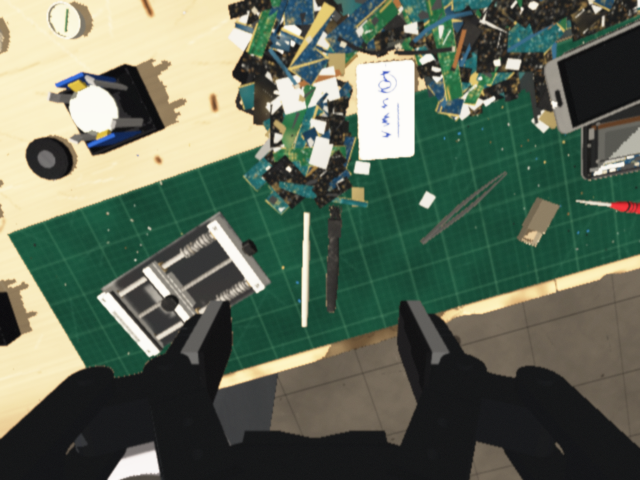

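The right side shows only clutter, so there is no fourth coil. The other two cartridges and the bystanders are where they were at the start. Handing in.

```bash
python3 -c "from station import bot; print(bot.hand_in())"
```

```text
the job is handed in; nothing more can be done
None
```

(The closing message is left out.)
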